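# Close up the row in the bench tray and lock its sliding stop

### The job

Swing back the clamp lever on the tray's sliding stop so that the stop is free, before moving it, and stand the loose square tin upright in the tray lane, in the gap between the row and the stop. Slide the stop gently along its rail until jar, box and tin are closed up snugly against the end fence with no gaps left, then swing the lever fully home again so the stop is locked there. Do not crush the row against the fence, and leave the spool, the tool can and the mallet where they are.

Things in the scene. Friction and masses are not known exactly. Their poses are not given: they have to be found in the camera images.
- rack: Dark wood row tray fixed to the bench; base 12 mm thick, x -100 to +75, y -290 to +220 mm. Origin on the bench; y runs along the lane to the end fence, z up; +x points away from the robot at yaw 0. Lane: channel 74 mm wide centred on x = +30, floor at z = 12, side walls 8 mm thick with tops at z = 27, wooden fence across it at y = +200, 80 mm high. Aluminium rail at x = -60, 30 mm wide, top z = 42
- fence (a point): foot of the fixed end fence's inner face, lane centre, on the lane floor (rack frame 30, 200, 12 mm)
- stop_face (a point): centre of the front face (towards the fence) of the sliding stop's wooden plate, 57 mm above the bench, over the lane centre. Plate: 12 mm thick, z 31 to 95 mm, from 29 mm beyond this point to the rail. The steel slide block on the rail (66 mm in rack x, 70 mm in y, top 74 mm above the bench) is centred 90 mm to the rack's -x side of this point and 47 mm behind it
- stop_back (a point): centre of the rear face (away from the fence) of the same plate, 57 mm above the bench, over the lane centre: a place to push the stop along
- stop (a joint): position of the sliding stop along the rail (m), growing towards the fence, 0 to 0.20; the stop face lies at rack y = -0.130 + this. When free it slides with about 4 N of friction; when the lever is home a brake shoe holds it against about 25 N. When free, a push on the lever can also drag it along
- lever_pivot (a point): the lever's upright pivot axis, on top of the slide block, 90 mm above the bench (lever height); the pivot boss is 34 mm across and spans 76 to 98 mm above the bench
- lever_grip (a point): on the lever's axis in the black grip, 90 mm from the pivot, 90 mm above the bench. The lever is a level round bar 14 mm thick, 115 mm long from the pivot; its grip (70 to 112 mm from the pivot) is 20 mm thick. It points away from the fence
- lever (a joint): clamp lever angle about the upright pivot (rad), counter-clockwise from above: 0 = fully back, free (bar 0.4 rad to the rack -x side of straight back, -y); 1.15 = fully home, locked (bar 0.75 rad to the rack +x side of it, over the lane). It stays where left; the brake bites from about 0.65 on, ever stiffer, some 10 N at the grip
- tin: loose square steel tin, 58 by 58 mm, 76 mm high, with a low round cap 40 mm across on top (88 mm in all), about 0.3 kg; origin at the centre of its underside
- jar: round amber glass jar with black cap, 62 mm across, 95 mm high, about 0.3 kg, standing in the lane; origin at the centre of its underside
- carton: square wooden box with a dark lid, 64 by 64 mm, 85 mm high, about 0.3 kg, standing in the lane; origin at the centre of its underside
- spool: bystander: wooden thread spool, 48 mm across, 74 mm high; origin at the centre of its underside
- toolcan: bystander: tin can with hand tools, 76 mm across, 100 mm high, tools to 175 mm; origin at the centre of its underside
- mallet: bystander: wooden mallet lying along its x axis, 200 mm long, head 78 mm across, 26 mm high; origin under the middle of its length

How it is judged:
By the outcome, as a careful person would: the job done as asked, in the order asked, and still so for the second after the job is handed in, with the robot touching nothing.
It also fails if it takes over 67 s, if anything falls off the work surface, if the arm or the gripper's body presses on something with over 40 N, if the wrist force passes 120 N, or if a joint passes its speed limit or range.

### The arm

A 6-joint arm with a two-finger parallel gripper is mounted at the origin on the work surface. World frame = base frame: x ahead of the robot, y to its left, z up, the work surface at z = 0. Lengths are in mm, angles in rad, forces in N, time in s.
With the tool pointing down it reaches from about 350 to 775 mm from the base axis. Payload 7.3 kg.
Tool frame: the origin (TCP) lies at the centre of the arm's flange, where the gripper is bolted on; the fingertips stand 178 mm ahead of it and the grasp point (between the pads) lies 159 mm ahead of it; z points along the fingers, y is the line along which they close (so a half turn about z gives the same grasp; the last joint's range is limited). The gripper opens to 92 mm and grips with 3 to 60 N. Pads are 19 mm wide; open, the fingers measure 130 mm over their backs; the gripper's body (75 mm by 190 mm) begins 47 mm behind the grasp point.
Start: joints at [1.108, 0.342, 1.524, -0, 1.275, -0.146], TCP at [163.53, 498.884, 404.741] pointing down, gripper open.
Joint ranges: [-2.53, 2.53], [-0.77, 2.02], [0.04, 2.7], [-1, 4.14], [0.28, 2.66], [-3.11, 3.11]. Speed limits (rad/s): [2.57, 2.57, 3.14, 3.14, 3.14, 3.14].

### API

Orientations are given as [roll, pitch, yaw] about the fixed x, y, z axes, in that order (R = Rz(yaw) Ry(pitch) Rx(roll)).
In Python, from plant import * gives the robot as it stands. The module is installed in compiled form; this text tells all that it offers.
- The arm moves only by the shell command python3 -m inch 'ROWS'. ROWS is JSON, a list of rows, each a list of 5 numbers: the shift along the tool's x, y, z in m, then the turn about the tool's z in rad, then the opening, from 0 (shut) to 1 (fully open). In form: [[tx, ty, tz, spin, claw], ...]. A call has 1 to 8 rows; each row is the pose to reach, as a shift and turn from the pose commanded when the call began, along the tool's axes at that moment; what a row does not reach only later rows make up. A row lasts 1/12 s, in which the tool goes at most 41.7 mm and 7.16 degrees, less where a joint would pass 70% of its speed; a pose out of reach is approached as far as the arm can. A call with a gripper value outside its range is refused whole. The fingers move at their own pace and stop on an object; the grip force is fixed at half the most. Time passes only in rows, so rows that repeat a pose let the fingers close. It gives the time, the measured TCP pose, the force, the opening and the grip force at its end, in the units of the state.
- get_obs(): the state, without advancing time (a new reading comes with each control period).
- capture(name): name is "scene" or "side" or "wrist"; returns a dict with "color" (420x560x3 uint8, red, green, blue), "intrinsics" (3x3 intrinsics, pixels), "pose" (4x4, takes a point from camera to world coordinates). Camera axes: x right, y down, z forward; pixel columns grow to the right and rows downward; lengths in mm; the calibration is good to about 2 mm. A picture is of the moment at which its call begins. There is no depth.
- close_job(): hands the job in; it is judged then, once.
Trained networks look in a picture, given as the dict that the camera call returned (one of the last four; its "shot" number tells which), for a name from the list of things; names that differ only in an ending like _2 or _b are one class to them, and where a whole thing is asked for, a point or a joint stands for the part that bears it (a point fixed in the world has none). Each returns a list of dicts, best first, with "conf" (0 to 1); they miss things now and then, are a little off and sometimes report something else, mostly with a low value. They report only what shows in the picture. A call takes as long as a camera call.
- look_for(picture, target): "rect" ([centre column, centre row, width, height] in pixels, round what is visible of it).
- trace(picture, target): "pixels" (420x560 bool, what is visible of it) and "rect" ([centre column, centre row, width, height] in pixels, round what is visible of it).
- tip_of(picture, target): "centre" ([column, row] in pixels: a listed point, or the origin of a listed thing).
The state is a dict: "time": time; "joint_positions": joint angles; "dq": joint speeds; "tau": joint torques, N m; "tool_pos": TCP position; "tcp_rot": TCP orientation; "contact_force": force on the tool from outside, world axes, zero at the start; "moment": the same for the moment, N m; "grip_width": finger opening in mm; "finger_force": force on a finger pad.
Only numpy, scipy, OpenCV 4.12 (cv2) and the standard library are available. Lean on these libraries where they do the work, as an engineer would, in place of code of your own. Each camera call takes 0.05 s, during which the arm holds its last target. There are 200 camera calls.

## Working session

There is one attempt and no reset: what is moved stays moved. The work goes in short steps, Python scripts to look and compute and a shell command to move; the robot and the scene stay as the last step left them, time stands still between calls to the robot, and variables do not carry over. Pictures are saved under pics/ and viewed, at most 10 in all, crops included, and the job is handed in when it is done.

```bash
mkdir -p pics; cat > h.py <<'E'
from plant import *
import numpy as np, cv2
def ray(p,uv):
    K=np.array(p["intrinsics"]);T=np.array(p["pose"])
    d=T[:3,:3]@np.linalg.solve(K,[uv[0],uv[1],1.]);return T[:3,3],d
def atz(p,uv,z):
    o,d=ray(p,uv);return o+d*(z-o[2])/d[2]
def tri(obs):
    A=np.zeros((3,3));b=np.zeros(3);R=[]
    for p,uv in obs:
        o,d=ray(p,uv);d=d/np.linalg.norm(d);P=np.eye(3)-np.outer(d,d);A+=P;b+=P@o;R.append((o,P))
    x=np.linalg.solve(A,b);return x,[np.linalg.norm(P@(x-o)) for o,P in R]
def save(p,n): cv2.imwrite("pics/"+n+".png",cv2.cvtColor(p["color"],cv2.COLOR_RGB2BGR))
E
python3 - <<'E'
from h import *
np.set_printoptions(precision=1,suppress=True)
P={n:capture(n) for n in("scene","side")}
for n in P: save(P[n],n+"0"); print(n,np.array(P[n]["pose"])[:3].round(2).tolist())
im=np.hstack([cv2.resize(P[n]["color"],(400,300)) for n in P])
for t,z in dict(rack=0,fence=12,stop_face=57,stop_back=57,lever_pivot=90,lever_grip=90,tin=0,jar=12,carton=12,spool=0,toolcan=0,mallet=0).items():
    o=[]
    for n in P:
        r=tip_of(P[n],t)
        if r:
            print(t,n,round(r[0]["conf"],2),np.array(r[0]["centre"]),atz(P[n],r[0]["centre"],z)); o.append((P[n],r[0]["centre"]))
        else: print(t,n,"none")
    if len(o)==2: x,e=tri(o);print("   tri",x,np.array(e))
print(get_obs())
E
```

```text
scene [[0.0, 0.56, -0.83, 1297.92], [1.0, 0.01, 0.01, -71.1], [0.01, -0.83, -0.56, 609.43]]
side [[-1.0, 0.0, 0.01, 541.08], [-0.0, 0.79, -0.62, 727.28], [-0.01, -0.62, -0.79, 1061.88]]
rack scene 0.65 [309.5 245.1] [550.3   8.1   0. ]
rack side 0.78 [266.4 251.6] [555.6   1.7   0. ]
   tri [556.    6.7   5.6] [1.1 1.1]
fence scene 0.62 [396.4 256.6] [603.9 203.5  12. ]
fence side 0.74 [241.4 327.4] [608.6 208.8  12. ]
   tri [606.7 205.6  11.7] [3.3 3.3]
stop_face scene 0.87 [264.1 226.7] [ 554.1 -100.9   57. ]
stop_face side 0.88 [256.9 203.7] [ 579.  -102.2   57. ]
   tri [576.8 -96.9  70. ] [4.5 4.5]
stop_back scene 0.62 [259.2 230.9] [ 570.4 -111.6   57. ]
stop_back side 0.59 [262.3 202.8] [ 565.7 -105.1   57. ]
   tri [ 565.3 -111.    51.9] [1.4 1.4]
lever_pivot scene 0.63 [253.1 196.8] [ 476.7 -129.9   90. ]
lever_pivot side 0.72 [299.  182.2] [ 475.1 -143.5   90. ]
   tri [ 477.4 -133.1   94.7] [4.9 4.9]
lever_grip scene 0.67 [213.8 210.1] [ 535.9 -217.6   90. ]
lever_grip side 0.88 [276.1 161.2] [ 531.1 -215.4   90. ]
   tri [ 531.1 -218.6   86.7] [0. 0.]
tin scene 0.33 [308
[... 523 characters left out ...]
191.6 191.6]
toolcan scene 0.91 [103.9 266.8] [ 633.2 -457.5    0. ]
toolcan side 0.65 [244.6 126. ] [ 622.5 -447.3    0. ]
   tri [ 623.  -462.5  -11.2] [2. 2.]
mallet scene 0.6 [166. 206.] [ 385.9 -376.9    0. ]
mallet side 0.59 [325.1 142. ] [ 389.  -378.6    0. ]
   tri [ 389.4 -375.9    2.4] [0.2 0.2]
{'time': 1.3, 'joint_positions': array([ 1.1,  0.3,  1.5, -0. ,  1.3, -0.1]), 'dq': array([ 0., -0., -0., -0., -0.,  0.]), 'tau': array([ -0. , -43.1, -24.4,   0.1,   0. ,   0. ]), 'tool_pos': array([163.5, 498.9, 404.7]), 'tcp_rot': array([3.1, 0. , 2.8]), 'contact_force': array([ 0.4,  1.1, -0.1]), 'moment': array([ 0. , -0.1,  0. ]), 'finger_force': 0.0, 'grip_width': 92.15907993362251}
```

View pics/scene0.png

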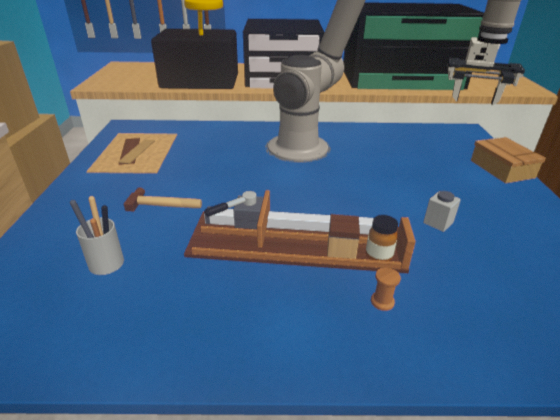

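View pics/side0.png

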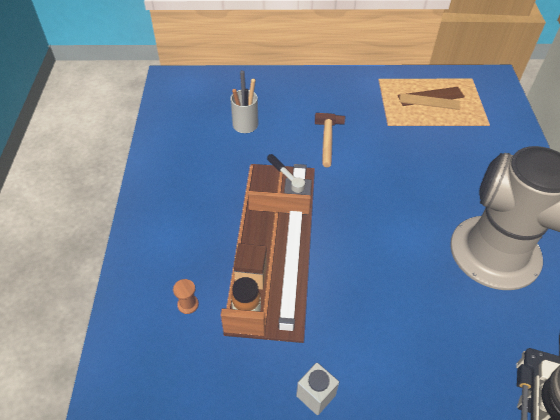

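The tin stands upright at (441,212) in scene and (316,388) in side. The lever is home over the lane, with its grip at (215,209) in scene. The spool is at (385,290) and the row (box, jar) sits near the fence with gaps. Rack yaw comes out at about -0.1 rad. Next I head for the lever and look with the wrist camera on the way.

```bash
cat > d.py <<'E'
# usage: d.py x y z yaw : shift in tool axes (m) to bring the TCP there
import sys,numpy as np
from scipy.spatial.transform import Rotation as R
from plant import *
s=get_obs();x,y,z,w=map(float,sys.argv[1:5])
M=R.from_euler("xyz",s["tcp_rot"]);t=M.inv().apply(np.array([x,y,z])-s["tool_pos"])/1000
sp=-((w-s["tcp_rot"][2]+np.pi)%(2*np.pi)-np.pi)
print("t",s["time"].__round__(2),"pos",np.round(s["tool_pos"],1),"rpy",np.round(s["tcp_rot"],3),"F",np.round(s["contact_force"],1),"j",np.round(s["joint_positions"],2),"w",round(s["grip_width"],1))
print("shift",t.round(4),"spin",round(sp,3))
E
python3 d.py 480 130 405 2.18
python3 -m inch '[[-0.41,-0.25,0,0.6,0.5],[-0.41,-0.25,0,0.6,0.5],[-0.41,-0.25,0,0.6,0.5],[-0.41,-0.25,0,0.6,0.5],[-0.41,-0.25,0,0.6,0.5],[-0.41,-0.25,0,0.6,0.5],[-0.41,-0.25,0,0.6,0.5],[-0.41,-0.25,0,0.6,0.5]]'
python3 - <<'E'
from h import *
np.set_printoptions(precision=1,suppress=True)
p=capture("wrist");save(p,"w1");print(np.array(p["pose"]))
for t,z in dict(tin=0,jar=12,carton=12,fence=12).items():
    r=tip_of(p,t)
    if r: print(t,r[0]["conf"],np.array(r[0]["centre"]),atz(p,r[0]["centre"],z))
E
python3 d.py 531 -218 300 2.18
```

```text
t 1.3 pos [163.5 498.9 404.7] rpy [3.141 0.    2.825] F [ 0.4  1.1 -0.1] j [ 1.11  0.34  1.52 -0.    1.28 -0.15] w 92.2
shift [-4.156e-01 -2.520e-01 -3.000e-04] spin 0.645
time: 1.97
tool_pos: [380.8, 243.5, 405.0]
tcp_rot: [3.141, 0.0, 2.225]
contact_force: [1.3, 0.3, 0.1]
grip_width: 46.6
finger_force: 0.0
[[  0.8   0.6   0.2 329.5]
 [  0.6  -0.8  -0.2 310.4]
 [  0.    0.3  -1.  385.5]
 [  0.    0.    0.    1. ]]
tin 0.85 [385.5 141.1] [453.5 350.6   0. ]
jar 0.56 [386.1 138.8] [448.4 351.7  12. ]
carton 0.9 [332.  352.9] [596.6  78.9  12. ]
t 2.22 pos [379.7 245.4 404.7] rpy [-3.141e+00 -1.000e-03  2.224e+00] F [-0.8 -0.  -0.4] j [ 0.4   0.21  1.71  0.    1.22 -0.25] w 45.6
shift [-0.46   -0.1614  0.1044] spin 0.044
```

View pics/w1.png

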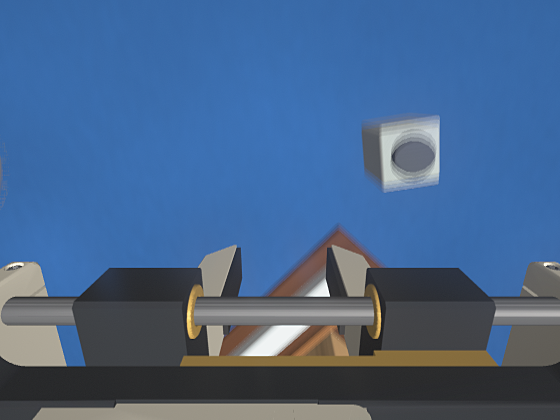

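The wrist camera sees the tin at about (405,155), with faces roughly aligned with the present tool axes. On to the lever.

```bash

python3 -m inch '[[-0.43,-0.161,0.06,0.044,0.5],[-0.43,-0.161,0.06,0.044,0.5],[-0.43,-0.161,0.06,0.044,0.5],[-0.43,-0.161,0.06,0.044,0.5],[-0.43,-0.161,0.06,0.044,0.5],[-0.43,-0.161,0.06,0.044,0.5],[-0.43,-0.161,0.06,0.044,0.5],[-0.43,-0.161,0.06,0.044,0.5]]' >/dev/null
python3 -m inch '[[-0.12,-0.045,0.02,0,0.5],[-0.12,-0.045,0.02,0,0.5],[-0.12,-0.045,0.02,0,0.5],[-0.12,-0.045,0.02,0,0.5],[-0.12,-0.045,0.02,0,0.5],[-0.12,-0.045,0.02,0,0.5]]'
python3 - <<'E'
from h import *
np.set_printoptions(precision=1,suppress=True)
p=capture("wrist");p=capture("wrist");save(p,"w2");q=capture("side")
for t,z in dict(lever_pivot=90,lever_grip=90,stop_back=57,stop_face=57).items():
  for n,c in(("w",p),("s",q)):
    r=tip_of(c,t)
    if r: print(n,t,r[0]["conf"],np.array(r[0]["centre"]),atz(c,r[0]["centre"],z))
E
python3 d.py 531 -218 249 2.18
```

```text
time: 3.38
tool_pos: [508.3, -193.2, 341.2]
tcp_rot: [-3.142, -0.002, 2.182]
contact_force: [-0.8, 1.2, 0.3]
grip_width: 46.0
finger_force: 0.0
w lever_pivot 0.83 [291.3 137.8] [ 478.1 -139.7   90. ]
s lever_pivot 0.91 [300.7 183.6] [ 471.1 -138.8   90. ]
w lever_grip 0.75 [295.9 254.7] [ 535.1 -213.2   90. ]
s lever_grip 0.92 [274.2 160.4] [ 536.  -218.2   90. ]
w stop_back 0.84 [398.3 172.1] [ 571.7 -113.1   57. ]
s stop_back 0.64 [259.7 201.8] [ 572.2 -108.3   57. ]
w stop_face 0.74 [409.5 160.2] [ 572.6 -100.    57. ]
s stop_face 0.71 [258.  204.9] [576.2 -98.4  57. ]
t 3.93 pos [ 508.1 -194.8  341.6] rpy [3.141 0.    2.181] F [-0.2 -0.1 -0.7] j [-0.51  0.43  1.57  0.    1.14 -1.12] w 45.9
shift [-0.0321  0.0055  0.0926] spin 0.001
```

View pics/w2.png

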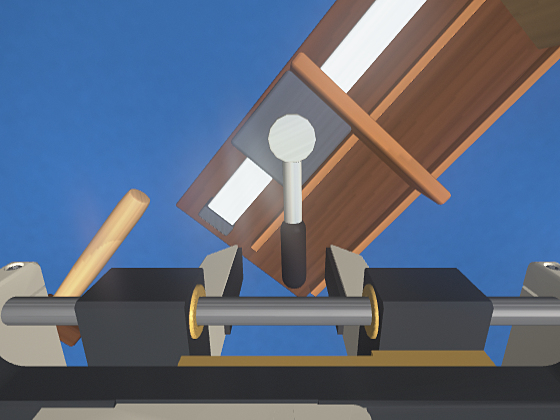

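Clear view: pivot at (291,138), bar straight down the image to the grip end at (293,283), almost aligned with the fingers. Pivot is about (477.5,-139) and the bar points at -52.8°, so the lever is home and rack yaw is about -0.10. I'll straddle the grip and swing it back.

```bash
python3 d.py 532 -211 249 2.22
python3 -m inch '[[-0.028,0.009,0.0,-0.04,0.35],[-0.028,0.009,0.04,-0.04,0.35],[-0.028,0.009,0.07,-0.04,0.35],[-0.028,0.009,0.0926,-0.04,0.35],[-0.028,0.009,0.0926,-0.04,0.35],[-0.028,0.009,0.0926,-0.04,0.35]]'
python3 d.py 532 -211 249 2.22
```

```text
t 3.93 pos [ 508.1 -194.8  341.6] rpy [3.141 0.    2.181] F [-0.2 -0.1 -0.7] j [-0.51  0.43  1.57  0.    1.14 -1.12] w 45.9
shift [-0.027   0.0103  0.0926] spin -0.039
time: 4.43
tool_pos: [531.4, -212.8, 248.3]
tcp_rot: [-3.141, -0.002, 2.221]
contact_force: [-0.4, -0.4, 0.6]
grip_width: 32.1
finger_force: 0.0
t 4.43 pos [ 531.4 -212.8  248.3] rpy [-3.141e+00 -2.000e-03  2.221e+00] F [-0.4 -0.4  0.6] j [-0.51  0.59  1.59  0.    0.97 -1.16] w 32.1
shift [ 0.001   0.0016 -0.0007] spin 0.001
```

```bash

python3 -m inch '[[0.0003,-0.007,0,0.078,0.35],[0.0011,-0.014,0,0.156,0.35],[0.0025,-0.0209,0,0.234,0.35],[0.0043,-0.0276,0,0.312,0.35],[0.0068,-0.0342,0,0.39,0.35],[0.0097,-0.0406,0,0.468,0.35],[0.0131,-0.0467,0,0.546,0.35],[0.0169,-0.0526,0,0.624,0.35]]'
python3 - <<'E'
from h import *
np.set_printoptions(precision=1,suppress=True)
p=capture("wrist");q=capture("side")
for t,z in dict(lever_pivot=90,lever_grip=90,stop_back=57).items():
  for n,c in(("w",p),("s",q)):
    r=tip_of(c,t)
    if r: print(n,t,r[0]["conf"],np.array(r[0]["centre"]),atz(c,r[0]["centre"],z))
E
python3 d.py 532 -211 249 2.22
```

```text
time: 5.1
tool_pos: [480.4, -231.3, 251.3]
tcp_rot: [3.136, 0.002, 1.593]
contact_force: [4.6, 1.9, -2.0]
grip_width: 32.0
finger_force: 2.5
w lever_pivot 0.8 [282.6  83.5] [ 479.  -139.6   90. ]
s lever_pivot 0.63 [296.  184.8] [ 482.7 -134.9   90. ]
w lever_grip 0.7 [297.5 276.3] [ 488.4 -230.5   90. ]
s lever_grip 0.76 [289.8 158.1] [ 496.  -226.3   90. ]
w stop_back 0.87 [467.8  34.5] [ 570.  -113.3   57. ]
s stop_back 0.96 [260.2 201.1] [ 571.  -110.6   57. ]
t 5.5 pos [ 479.9 -231.3  249.6] rpy [3.140e+00 1.000e-03 1.598e+00] F [1.8 0.3 1. ] j [-0.59  0.53  1.7   0.    0.91 -0.62] w 32.0
shift [0.0189 0.0526 0.0006] spin -0.622
```

```bash

python3 -m inch '[[0.0003,-0.007,0,0.078,0.35],[0.0011,-0.014,0,0.156,0.35],[0.0025,-0.0209,0,0.234,0.35],[0.0043,-0.0276,0,0.312,0.35],[0.0068,-0.0342,0,0.39,0.35],[0.0097,-0.0406,0,0.468,0.35],[0.0119,-0.0447,0,0.52,0.35],[0.0136,-0.0475,0,0.557,0.35]]'
python3 - <<'E'
from h import *
np.set_printoptions(precision=1,suppress=True)
p=capture("wrist");q=capture("side");s=capture("scene")
for t,z in dict(lever_pivot=90,lever_grip=90,stop_back=57).items():
  for n,c in(("w",p),("s",q),("c",s)):
    r=tip_of(c,t)
    if r: print(n,t,r[0]["conf"],np.array(r[0]["centre"]),atz(c,r[0]["centre"],z))
save(p,"w3")
E
python3 d.py 532 -211 249 2.22
```

```text
time: 6.17
tool_pos: [432.4, -219.2, 249.6]
tcp_rot: [3.137, 0.0, 1.038]
contact_force: [4.8, -2.2, -0.3]
grip_width: 31.9
finger_force: 2.5
w lever_pivot 0.59 [280.6  85.2] [ 478.4 -140.2   90. ]
s lever_pivot 0.82 [296.6 186.7] [ 481.4 -128.7   90. ]
c lever_pivot 0.89 [251.6 199. ] [ 486.7 -133.    90. ]
w lever_grip 0.98 [297.7 278.7] [ 439.4 -222.6   90. ]
s lever_grip 0.54 [307.1 159.6] [ 451.9 -220.8   90. ]
c lever_grip 0.7 [216.4 188.9] [ 441.2 -224.    90. ]
s stop_back 0.69 [259.2 200.2] [ 573.5 -113.5   57. ]
c stop_back 0.71 [260.6 230.8] [ 570.  -108.4   57. ]
t 6.77 pos [ 432.  -219.1  249.2] rpy [3.14 0.   1.04] F [ 5.  -2.1  4.4] j [-0.63  0.46  1.84  0.    0.84 -0.1 ] w 32.4
shift [0.0576 0.0822 0.0003] spin -1.18
```

View pics/w3.png

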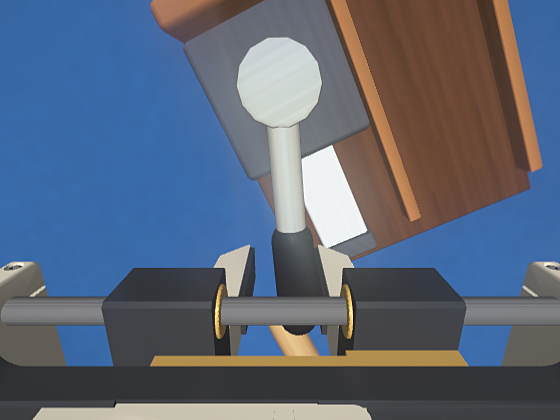

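The bar runs from (281,85) to (297,325), about 3° short of fully back. I'll push a little further until the force shows the end stop.

```bash

python3 -m inch '[[0.0001,-0.003,0,0.03,0.35],[0.0003,-0.006,0,0.06,0.35],[0.0003,-0.006,0,0.06,0.35]]'
python3 -m inch '[[0.0001,-0.003,0,0.03,0.35],[0.0001,-0.003,0,0.03,0.35]]'
python3 - <<'E'
from h import *
np.set_printoptions(precision=1,suppress=True)
p=capture("wrist")
for t,z in dict(lever_pivot=90,lever_grip=90).items():
    r=tip_of(p,t)
    if r: print(t,r[0]["conf"],np.array(r[0]["centre"]),atz(p,r[0]["centre"],z))
E
python3 d.py 455 352 380 2.2
```

```text
time: 7.02
tool_pos: [428.1, -216.3, 249.5]
tcp_rot: [3.134, -0.001, 0.978]
contact_force: [11.9, -4.9, -3.0]
grip_width: 32.1
finger_force: 6.4
time: 7.18
tool_pos: [427.3, -215.2, 249.7]
tcp_rot: [3.129, -0.002, 0.948]
contact_force: [22.0, -5.7, -9.9]
grip_width: 32.1
finger_force: 10.9
lever_pivot 0.59 [272.3  83.2] [ 479.2 -138.6   90. ]
lever_grip 0.69 [298. 277.] [ 435.9 -219.1   90. ]
t 7.33 pos [ 427.3 -215.3  249.7] rpy [ 3.129e+00 -2.000e-03  9.500e-01] F [21.5 -5.6 -8.5] j [-0.63  0.45  1.86  0.    0.82 -0.01] w 32.3
shift [ 0.4776 -0.306  -0.1332] spin -1.25
```

The force jumped with almost no further motion, so the lever is at its back end stop. I'll back off, lift and go to the tin.

```bash

python3 -m inch '[[0,0.007,0,0,0.45],[0,0.007,0,0,0.6],[0,0.007,-0.04,0,0.6],[0,0.007,-0.08,0,0.9],[0,0.007,-0.12,0,1],[0,0.007,-0.15,0,1]]'
python3 d.py 490 303 400 2.2
```

```text
time: 7.83
tool_pos: [428.9, -217.3, 401.0]
tcp_rot: [-3.139, 0.0, 0.95]
contact_force: [1.1, -0.6, 0.2]
grip_width: 67.7
finger_force: 0.0
t 7.83 pos [ 428.9 -217.3  401. ] rpy [-3.139  0.     0.95 ] F [ 1.1 -0.6  0.2] j [-0.63  0.26  1.65 -0.    1.23 -0.01] w 67.7
shift [ 0.4587 -0.253   0.0014] spin -1.25
```

```bash

python3 -m inch '[[0.29,-0.16,0,-1,1],[0.29,-0.16,0,-1,1],[0.29,-0.16,0,-1,1],[0.29,-0.16,0,-1,1],[0.29,-0.16,0,-1,1],[0.29,-0.16,0,-1,1],[0.29,-0.16,0,-1,1],[0.29,-0.16,0,-1,1]]' >/dev/null
python3 d.py 490 303 400 2.2
```

```text
t 8.5 pos [467.  113.2 398. ] rpy [-3.137e+00 -1.000e-03  1.956e+00] F [ 0.8  0.1 -0.4] j [ 0.08  0.27  1.65 -0.    1.23 -0.31] w 92.0
shift [ 0.1673  0.0927 -0.0022] spin -0.244
```

```bash

python3 -m inch '[[0.167,0.093,0,-0.24,1],[0.167,0.093,0,-0.24,1],[0.167,0.093,0,-0.24,1],[0.167,0.093,0,-0.24,1],[0.167,0.093,0,-0.24,1],[0.167,0.093,0,-0.24,1],[0.167,0.093,0,-0.24,1]]' >/dev/null
python3 - <<'E'
from h import *
np.set_printoptions(precision=1,suppress=True)
p=capture("wrist");p=capture("wrist");save(p,"w4")
r=tip_of(p,"tin");print([(x["conf"],x["centre"],atz(p,x["centre"],0)) for x in r[:2]])
m=trace(p,"tin")[0]["pixels"].astype(np.uint8)
c=max(cv2.findContours(m,0,2)[0],key=cv2.contourArea)
a=cv2.approxPolyDP(cv2.convexHull(c),4,True)[:,0]
for u in a: print(u,atz(p,u,76)[:2],atz(p,u,0)[:2])
print(np.array(p["pose"]))
E
python3 d.py 455 352 400 2.2
```

```text
[(0.9, [281.3, 122.5], array([452.6, 349.3,   0. ]))]
[308  89] [453.4 390.7] [455.9 396.2]
[317 150] [492.8 352.3] [505.3 348.1]
[260 160] [454.3 313.1] [457.  299.1]
[247 101] [414.6 350.6] [407.4 346. ]
[[  0.8   0.6   0.2 443.2]
 [  0.6  -0.8  -0.3 368.9]
 [ -0.    0.3  -1.  378.2]
 [  0.    0.    0.    1. ]]
t 9.28 pos [492.9 299.3 398.8] rpy [-3.14   0.     2.188] F [-0.5 -0.1  0.3] j [ 0.41  0.44  1.39 -0.    1.31 -0.2 ] w 91.9
shift [ 0.065  -0.0004 -0.0012] spin -0.012
```

View pics/w4.png

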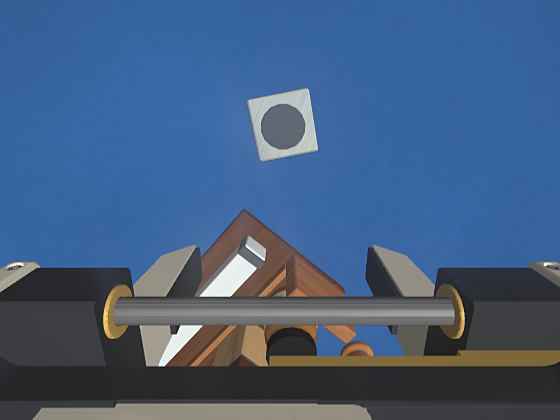

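The tin is upright and clear at (283,125), top corners (308,89), (317,150), (260,160) and (247,101). That gives centre (453.8,351.7), edge about 55 mm and yaw 45.7°, which matches the 58 mm size. I'll grasp it.

```bash

python3 -m inch '[[0.065,-0.0015,0.03,-0.18,1],[0.065,-0.0015,0.07,-0.18,1],[0.065,-0.0015,0.09,-0.18,1],[0.065,-0.0015,0.12,-0.18,1],[0.065,-0.0015,0.155,-0.18,1],[0.065,-0.0015,0.185,-0.18,1],[0.065,-0.0015,0.185,-0.18,1]]'
python3 -m inch '[[0,0,0,0,0.55],[0,0,0,0,0.55],[0,0,0,0,0.55],[0,0,0,0,0.55],[0,0,0,0,0.55],[0,0,0,0,0.55]]'
python3 d.py 453.8 351.7 214 2.368
```

```text
time: 9.87
tool_pos: [452.5, 350.5, 208.6]
tcp_rot: [-3.131, -0.003, 2.368]
contact_force: [-1.4, -1.3, -1.4]
grip_width: 91.9
finger_force: 0.0
time: 10.37
tool_pos: [454.1, 352.7, 215.1]
tcp_rot: [3.141, 0.0, 2.37]
contact_force: [-0.4, -0.5, 5.3]
grip_width: 58.1
finger_force: 30.0
t 10.37 pos [454.1 352.7 215.1] rpy [3.141 0.    2.37 ] F [-0.4 -0.5  5.3] j [ 0.53  0.64  1.61 -0.    0.89 -0.27] w 58.1
shift [-0.0005 -0.001   0.0011] spin 0.002
```

```bash

python3 -m inch '[[0,0,-0.04,0,0.55],[0,0,-0.08,0,0.55],[0,0,-0.12,0,0.55],[-0.03,-0.014,-0.15,0.1,0.55],[-0.06,-0.03,-0.16,0.2,0.55],[-0.095,-0.045,-0.16,0.3,0.55],[-0.13,-0.06,-0.16,0.4,0.55],[-0.165,-0.08,-0.16,0.5,0.55]]'
python3 d.py 584.4 -8 375 1.47
```

```text
time: 11.03
tool_pos: [516.8, 179.1, 374.3]
tcp_rot: [3.14, -0.0, 1.866]
contact_force: [1.2, 0.6, -3.0]
grip_width: 58.1
finger_force: 30.0
t 11.03 pos [516.8 179.1 374.3] rpy [ 3.14  -0.     1.866] F [ 1.2  0.6 -3. ] j [ 0.19  0.41  1.51  0.    1.22 -0.1 ] w 58.1
shift [-0.1987  0.0102 -0.0007] spin 0.396
```

```bash

python3 -m inch '[[-0.035,0.002,0,0.08,0.55],[-0.07,0.004,0,0.16,0.55],[-0.105,0.006,0,0.24,0.55],[-0.14,0.008,0,0.32,0.55],[-0.175,0.01,0,0.396,0.55],[-0.199,0.01,0,0.396,0.55],[-0.199,0.01,0,0.396,0.55]]'
python3 - <<'E'
from h import *
np.set_printoptions(precision=1,suppress=True)
p=capture("wrist");p=capture("wrist");save(p,"w5");q=capture("side");save(q,"s5")
for t,z in dict(jar=12,carton=12,fence=12,stop_face=57,stop_back=57).items():
  for n,c in(("w",p),("s",q)):
    r=tip_of(c,t)
    if r: print(n,t,r[0]["conf"],np.array(r[0]["centre"]),atz(c,r[0]["centre"],z))
E
python3 d.py 584.4 -8 375 1.47
```

```text
time: 11.62
tool_pos: [585.7, -11.4, 373.4]
tcp_rot: [3.141, 0.002, 1.469]
contact_force: [-0.6, 1.0, -2.2]
grip_width: 57.9
finger_force: 30.0
w jar 0.73 [282.7   0. ] [602.  165.9  12. ]
w carton 0.85 [283.8 101.8] [593.9  75.9  12. ]
s carton 0.78 [249.  276.8] [595.4  80.6  12. ]
s fence 0.88 [243.7 325.6] [603.7 204.5  12. ]
s stop_face 0.69 [256.3 204.4] [ 580.5 -100.    57. ]
s stop_back 0.66 [264.5 201.9] [ 560.3 -108.    57. ]
t 12.27 pos [584.7  -6.5 374. ] rpy [ 3.141 -0.     1.474] F [-0.7  0.1 -2.8] j [-0.14  0.48  1.4   0.    1.26 -0.05] w 57.9
shift [-0.0015 -0.0001 -0.001 ] spin 0.004
```

View pics/w5.png

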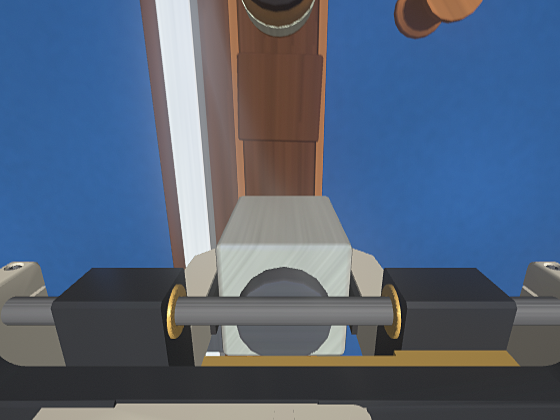

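The carton lid spans columns 237-322 at rows 55-140, the lane walls are near columns 240 and 320, and the tin hangs straight. I'll get the lane line from the wall edges.

```bash
python3 - <<'E'
from h import *
np.set_printoptions(precision=1,suppress=True)
im=cv2.imread("pics/w5.png").astype(int)
for r in (20,50,100,150,160,170,180,190):
    d=np.abs(np.diff(cv2.GaussianBlur(im.astype(np.float32),(3,3),0)[r],axis=0)).sum(1)
    print(r,[(c,int(d[c])) for c in range(205,345) if d[c]>25 and d[c]==d[max(0,c-3):c+4].max()])
p=capture("wrist")
for uv in((237,190),(280,190),(280,50),(323,190),(230,50),(327,50)): print(uv,atz(p,uv,27)[:2])
m=trace(p,"carton")[0]["pixels"].astype(np.uint8);c=max(cv2.findContours(m,0,2)[0],key=cv2.contourArea)
for u in cv2.approxPolyDP(cv2.convexHull(c),4,True)[:,0]: print(u,atz(p,u,97)[:2])
E
```

```text
20 [(228, 65), (236, 74), (258, 80), (295, 61), (300, 43), (318, 93), (327, 88)]
50 [(230, 47), (238, 70), (318, 78), (326, 91)]
100 [(232, 43), (236, 49), (320, 72), (324, 114)]
150 [(208, 45), (235, 48), (242, 68), (315, 100), (322, 96)]
160 [(209, 45), (235, 38), (243, 61), (315, 94), (322, 115)]
170 [(210, 41), (236, 51), (243, 76), (315, 76), (322, 103)]
180 [(210, 40), (236, 40), (244, 58), (314, 95), (321, 94)]
190 [(205, 136), (211, 45), (237, 55), (244, 78), (314, 101), (321, 116)]
(237, 190) [535.2  -5.5]
(280, 190) [580.8 -10. ]
(280, 50) [594.4 124.7]
(323, 190) [626.5 -14.4]
(230, 50) [547.9 129.2]
(327, 50) [638.2 120.5]
[241  57] [564.9 112.7]
[323  61] [625.1 104.1]
[318 145] [617.5  42.9]
[239 142] [554.7  51.4]
```

Lane centre line: x≈580.1 at y=-6.5, yaw about -0.095. The tin sits 3-4 mm too far toward +x, so I shift it and lower.

```bash

python3 -m inch '[[0,-0.004,0.035,0,0.55],[0,-0.004,0.07,0,0.55],[0,-0.004,0.095,0,0.55],[0,-0.004,0.115,0,0.55],[0,-0.004,0.13,0,0.55],[0,-0.004,0.138,0,0.55],[0,-0.004,0.142,0,0.55],[0,-0.004,0.142,0,0.55]]'
python3 -m inch '[[0,0,0.002,0,0.55],[0,0,0.004,0,0.55],[0,0,0.005,0,0.55],[0,0,0.005,0,0.55]]'
python3 d.py 580 -8 227 1.474
```

```text
time: 13.03
tool_pos: [580.8, -6.5, 231.6]
tcp_rot: [-3.141, -0.0, 1.474]
contact_force: [0.3, 0.4, -3.9]
grip_width: 58.1
finger_force: 30.0
time: 13.37
tool_pos: [580.8, -6.5, 227.3]
tcp_rot: [3.141, -0.0, 1.474]
contact_force: [-0.4, 0.3, -4.1]
grip_width: 58.1
finger_force: 30.0
t 13.37 pos [580.8  -6.5 227.3] rpy [ 3.141 -0.     1.474] F [-0.4  0.3 -4.1] j [-0.14  0.63  1.58  0.    0.93 -0.05] w 58.1
shift [-0.0016 -0.0007  0.0003] spin -0.0
```

```bash

python3 -m inch '[[0,0,0.001,0,0.55],[0,0,0.002,0,0.55],[0,0,0.002,0,0.55]]'
python3 d.py 580 -8 227 1.474
```

```text
time: 13.62
tool_pos: [580.8, -6.4, 227.1]
tcp_rot: [3.14, 0.0, 1.474]
contact_force: [-4.0, 0.4, 12.1]
grip_width: 57.5
finger_force: 30.0
t 13.62 pos [580.8  -6.4 227.1] rpy [3.14  0.    1.474] F [-4.   0.4 12.1] j [-0.14  0.63  1.58  0.    0.93 -0.05] w 57.5
shift [-0.0017 -0.0006  0.0001] spin -0.0
```

```bash

python3 -m inch '[[0,0,0,0,0.75],[0,0,0,0,0.75],[0,0,0,0,0.75],[0,0,-0.03,0,0.75],[0,0,-0.07,0,0.75],[0,0,-0.11,0,0.75],[0,0,-0.12,0,0.5]]'
python3 -m inch '[[-0.04,0,0,0,0],[-0.08,0,0,0,0],[-0.12,0,0,0,0],[-0.15,0,0,0,0],[-0.16,0,0,0,0],[-0.16,0,0,0,0]]'
python3 - <<'E'
from h import *
np.set_printoptions(precision=1,suppress=True)
p=capture("wrist");p=capture("wrist");q=capture("side");save(q,"s6")
save(p,"w6");cv2.imwrite("pics/c6.png",np.vstack([cv2.imread("pics/w6.png")[:300],cv2.imread("pics/s6.png")[130:390]]))
for t,z in dict(tin=12,carton=12,lever_pivot=90,lever_grip=90,stop_face=57,stop_back=57).items():
  for n,c in(("w",p),("s",q)):
    r=tip_of(c,t)
    if r: print(n,t,r[0]["conf"],np.array(r[0]["centre"]),atz(c,r[0]["centre"],z))
E
python3 d.py 568 -147 223 1.476
```

```text
time: 14.2
tool_pos: [581.9, -6.6, 351.5]
tcp_rot: [3.131, 0.0, 1.474]
contact_force: [1.5, -0.1, 1.2]
grip_width: 65.3
finger_force: 0.0
time: 14.7
tool_pos: [564.9, -168.2, 344.5]
tcp_rot: [-3.142, 0.0, 1.47]
contact_force: [0.2, -0.3, -0.8]
grip_width: 26.4
finger_force: 0.0
w tin 0.79 [284.8  10.1] [582.4  -6.4  12. ]
s tin 0.6 [251.4 243.6] [592.  -13.6  12. ]
s carton 0.75 [249.4 275.1] [594.6  76.   12. ]
w lever_pivot 0.83 [169.7 194. ] [ 479.9 -139.7   90. ]
s lever_pivot 0.63 [298.3 187.1] [ 477.3 -127.4   90. ]
w lever_grip 0.85 [141.3 289.4] [ 438.3 -220.2   90. ]
s lever_grip 0.87 [307.9 160.1] [ 449.9 -219.    90. ]
w stop_face 0.68 [287.7 125.8] [ 575.3 -100.3   57. ]
s stop_face 0.76 [256.  205.3] [581.1 -97.1  57. ]
w stop_back 0.68 [285.  143.8] [ 571.6 -114.6   57. ]
s stop_back 0.97 [260.2 204.6] [570.8 -99.3  57. ]
t 15.45 pos [ 565.3 -165.7  344.9] rpy [ 3.141 -0.     1.474] F [-0.2  0.7  1. ] j [-0.42  0.51  1.43  0.    1.2  -0.32] w 0.6
shift [0.0188 0.0009 0.1219] spin -0.002
```

View pics/c6.png

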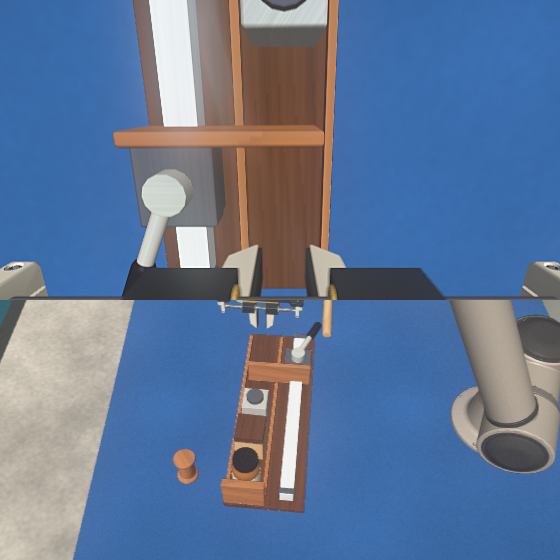

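Both views show the tin upright and square in the lane, ahead of the stop (top crop (285,25); side crop (255,400)). The lever is back and the stop has not moved. I'll lower behind the plate and push gently.

```bash

python3 -m inch '[[0,0,0.04,0,0],[0,0.001,0.08,0,0],[0,0.001,0.11,0,0],[0,0.001,0.122,0,0],[0.01,0.001,0.122,0,0],[0.02,0.001,0.122,0,0],[0.028,0.001,0.122,0,0],[0.034,0.001,0.122,0,0]]'
python3 -m inch '[[0.006,0,0,0,0],[0.012,0,0,0,0],[0.018,0,0,0,0],[0.024,0,0,0,0],[0.03,0,0,0,0],[0.036,0,0,0,0],[0.042,0,0,0,0],[0.048,0,0,0,0]]'
python3 d.py 568 -147 223 1.476
```

```text
time: 16.12
tool_pos: [570.2, -130.6, 224.7]
tcp_rot: [3.139, 0.0, 1.475]
contact_force: [-0.5, -0.4, -0.1]
grip_width: 0.1
finger_force: 0.0
time: 16.78
tool_pos: [574.4, -83.8, 223.0]
tcp_rot: [3.141, 0.0, 1.474]
contact_force: [1.1, -4.4, 2.3]
grip_width: 0.4
finger_force: 2.1
t 16.78 pos [574.4 -83.8 223. ] rpy [3.141 0.    1.474] F [ 1.1 -4.4  2.3] j [-0.28  0.64  1.58  0.    0.92 -0.18] w 0.4
shift [-0.0635 -0.0002 -0.    ] spin -0.002
```

```bash

python3 -m inch '[[0.005,0,0,0,0],[0.01,0,0,0,0],[0.015,0,0,0,0],[0.02,0,0,0,0],[0.025,0,0,0,0],[0.03,0,0,0,0],[0.035,0,0,0,0],[0.04,0,0,0,0]]'
python3 -m inch '[[0.004,0,0,0,0],[0.008,0,0,0,0],[0.012,0,0,0,0],[0.016,0,0,0,0],[0.02,0,0,0,0],[0.024,0,0,0,0]]'
python3 - <<'E'
from h import *
np.set_printoptions(precision=1,suppress=True)
q=capture("side");s=capture("scene");
cv2.imwrite("pics/c7.png",cv2.cvtColor(np.vstack([cv2.resize(q["color"][170:350,190:330],None,fx=2,fy=2,interpolation=2)[:300],cv2.resize(s["color"][170:290,300:440],None,fx=2,fy=2,interpolation=2)]),cv2.COLOR_RGB2BGR))
E
python3 d.py 580 -2 223 1.476
```

```text
time: 17.45
tool_pos: [578.1, -44.2, 222.9]
tcp_rot: [3.141, 0.0, 1.474]
contact_force: [1.9, -6.3, 2.2]
grip_width: 0.6
finger_force: 2.9
time: 17.95
tool_pos: [580.4, -20.6, 222.9]
tcp_rot: [-3.142, 0.001, 1.474]
contact_force: [1.7, -7.7, 1.8]
grip_width: 0.4
finger_force: 3.6
t 18.05 pos [580.3 -20.  222.8] rpy [-3.141 -0.     1.474] F [ 1.2 -2.5  0.6] j [-0.17  0.64  1.58  0.    0.92 -0.07] w 0.4
shift [ 0.0178 -0.0021 -0.0002] spin -0.002
```

View pics/c7.png

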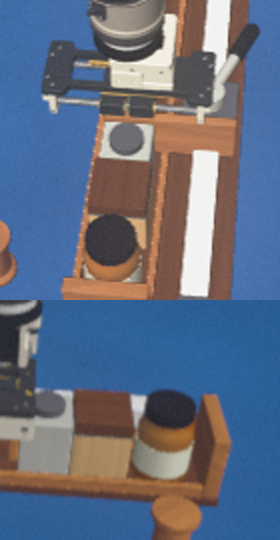

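The stop, tin and box have closed up; the box is near the jar, and some gap may remain at the fence. I'll continue slowly and watch the force.

```bash

python3 -m inch '[[0.002,0,0,0,0],[0.004,0,0,0,0],[0.006,0,0,0,0],[0.008,0,0,0,0]]'
python3 -m inch '[[0.0015,0,0,0,0],[0.003,0,0,0,0],[0.0045,0,0,0,0]]'
python3 -m inch '[[0.001,0,0,0,0],[0.002,0,0,0,0]]'
python3 d.py 580 -2 223 1.476
```

```text
time: 18.38
tool_pos: [581.0, -12.9, 222.8]
tcp_rot: [-3.141, 0.001, 1.474]
contact_force: [1.0, -7.7, 1.6]
grip_width: 0.5
finger_force: 3.7
time: 18.63
tool_pos: [581.4, -8.7, 222.8]
tcp_rot: [-3.141, 0.001, 1.474]
contact_force: [0.8, -10.1, 3.0]
grip_width: 0.6
finger_force: 4.7
time: 18.8
tool_pos: [581.6, -6.7, 222.8]
tcp_rot: [-3.141, 0.001, 1.474]
contact_force: [0.5, -9.2, 2.2]
grip_width: 0.0
finger_force: 4.7
t 18.8 pos [581.6  -6.7 222.8] rpy [-3.141e+00  1.000e-03  1.474e+00] F [ 0.5 -9.2  2.2] j [-0.14  0.64  1.58 -0.    0.92 -0.04] w 0.0
shift [ 0.0046 -0.0021 -0.0002] spin -0.002
```

```bash

python3 -m inch '[[0.001,0,0,0,0],[0.002,0,0,0,0]]' | grep -E "pos|contact"
python3 -m inch '[[0.001,0,0,0,0],[0.0015,0,0,0,0]]'| grep -E "pos|contact"
python3 -m inch '[[0.001,0,0,0,0]]'| grep -E "pos|contact"
python3 - <<'E'
from h import *
q=capture("side");s=capture("scene");save(q,"s8");save(s,"c8")
for n,c in(("side",q),("scene",s)):
  o={t:trace(c,t) for t in("jar","carton","tin")}
  print(n,{t:np.round(r[0]["rect"],1).tolist() for t,r in o.items() if r})
E
```

```text
tool_pos: [581.8, -4.8, 222.8]
contact_force: [0.6, -9.1, 1.5]
tool_pos: [581.9, -3.3, 222.8]
contact_force: [-0.5, -10.1, 1.9]
tool_pos: [582.0, -2.4, 222.8]
contact_force: [-0.3, -9.3, 2.6]
side {'jar': [245.8, 295.2, 29.3, 33.0], 'carton': [249.9, 277.2, 30.4, 40.3], 'tin': [252.9, 246.9, 27.9, 20.8]}
scene {'jar': [388.5, 239.3, 31.2, 41.3], 'tin': [331.8, 237.1, 34.2, 42.5]}
```

```bash

python3 -m inch '[[0.001,0,0,0,0]]' | grep -E "pos|contact"
python3 -m inch '[[0.001,0,0,0,0]]'| grep -E "pos|contact"
python3 -m inch '[[0.001,0,0,0,0]]'| grep -E "pos|contact"
```

```text
tool_pos: [582.1, -1.4, 222.8]
contact_force: [0.4, -9.1, 1.9]
tool_pos: [582.2, -0.4, 222.8]
contact_force: [0.1, -9.5, 1.8]
tool_pos: [582.3, 0.6, 222.8]
contact_force: [0.3, -9.9, 2.2]
```

```bash

python3 -m inch '[[0.0007,0,0,0,0]]' | grep -E "pos|contact"
python3 -m inch '[[0.0007,0,0,0,0]]'| grep -E "pos|contact"
python3 -m inch '[[0.0007,0,0,0,0]]'| grep -E "pos|contact"
python3 - <<'E'
from h import *
q=capture("side");s=capture("scene")
cv2.imwrite("pics/c9.png",cv2.cvtColor(np.vstack([cv2.resize(q["color"][200:340,200:340],(420,420),interpolation=2)[:300],cv2.resize(s["color"][190:280,300:440],(420,270),interpolation=2)]),cv2.COLOR_RGB2BGR))
E
```

```text
tool_pos: [582.3, 1.0, 222.8]
contact_force: [-1.1, -15.6, 3.0]
tool_pos: [582.4, 1.1, 222.8]
contact_force: [-1.4, -18.5, 2.4]
tool_pos: [582.4, 1.3, 222.8]
contact_force: [-2.2, -21.3, 2.1]
```

View pics/c9.png

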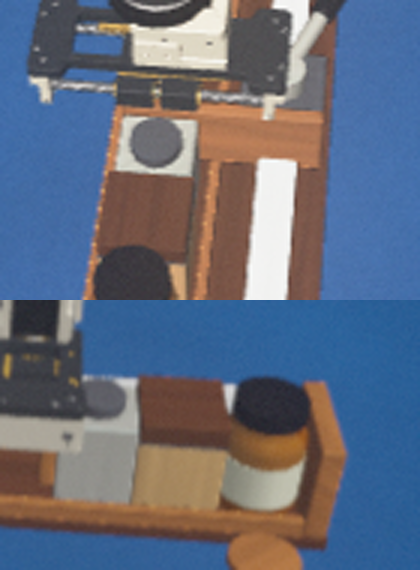

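The force stepped from 10 to 21 N with the motion stalling, and the images show jar, box and tin closed up between the stop and the fence. I'll stop pushing, retreat and go over the lever for a look.

```bash

python3 -m inch '[[-0.01,0,0,0,0],[-0.03,0,0,0,0],[-0.035,0,-0.03,0,0.2],[-0.035,0,-0.07,0,0.35],[-0.035,0,-0.11,0,0.5],[-0.035,0,-0.12,0,0.5]]' | grep -E "pos|contact"
python3 d.py 450 -102 340 1.06
```

```text
tool_pos: [579.9, -31.0, 348.6]
contact_force: [1.7, 0.1, -0.5]
t 20.72 pos [579.9 -31.  348.6] rpy [ 3.134e+00 -1.000e-03  1.474e+00] F [ 1.7  0.1 -0.5] j [-0.19  0.49  1.45  0.    1.19 -0.09] w 22.6
shift [-0.0833 -0.1225  0.0077] spin 0.414
```

```bash

python3 -m inch '[[-0.03,-0.04,0,0.1,0.4],[-0.06,-0.08,0,0.2,0.4],[-0.083,-0.122,0.005,0.3,0.4],[-0.083,-0.122,0.005,0.414,0.4],[-0.083,-0.122,0.005,0.414,0.4],[-0.083,-0.122,0.005,0.414,0.4]]' >/dev/null
python3 - <<'E'
from h import *
np.set_printoptions(precision=1,suppress=True)
p=capture("wrist");p=capture("wrist");save(p,"w10");q=capture("side")
for t,z in dict(lever_pivot=90,lever_grip=90,stop_face=57,stop_back=57,tin=12,jar=12,carton=12).items():
  for n,c in(("w",p),("s",q)):
    r=tip_of(c,t)
    if r: print(n,t,r[0]["conf"],np.array(r[0]["centre"]),atz(c,r[0]["centre"],z))
E
python3 d.py 450 -102 340 1.06
```

```text
w lever_pivot 0.92 [273.9  86.9] [490.6 -15.8  90. ]
s lever_pivot 0.97 [292.1 225.5] [495.4  -9.5  90. ]
w lever_grip 0.83 [276.5 214.3] [447.1 -95.7  90. ]
s lever_grip 0.55 [308.8 197.2] [453.1 -95.   90. ]
s stop_face 0.82 [251.1 249.1] [590.1  33.6  57. ]
s stop_back 0.71 [255.8 241.6] [579.7  12.4  57. ]
s tin 0.72 [249.3 267.2] [595.4  54.2  12. ]
s jar 0.89 [243.4 314.2] [605.3 177.   12. ]
s carton 0.83 [249.5 289.8] [593.4 115.2  12. ]
t 22.07 pos [ 449.8 -102.2  337.9] rpy [-3.142 -0.     1.06 ] F [0.1 0.4 0.3] j [-0.39  0.3   1.79  0.    1.05  0.12] w 36.7
shift [ 0.0002  0.0001 -0.0021] spin -0.0
```

View pics/w10.png

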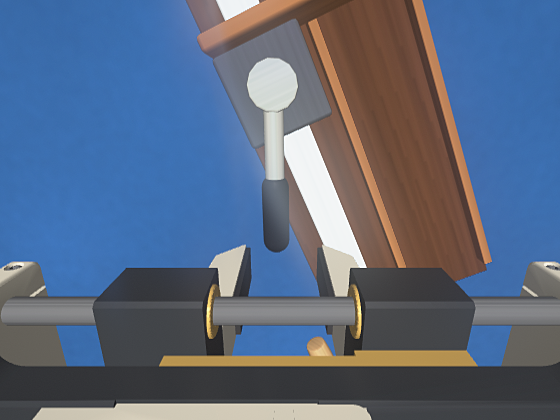

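The lever is still fully back: pivot at (274,87), bar down to (276,250). Pivot is (490.6,-15.8), bar at -118.6°. I'll straddle the grip and swing it home along the arc.

```bash

python3 -m inch '[[0.0045,-0.0052,0.03,-0.012,0.42],[0.0045,-0.0052,0.06,-0.012,0.42],[0.0045,-0.0052,0.08,-0.012,0.4],[0.0045,-0.0052,0.089,-0.012,0.32],[0.0045,-0.0052,0.089,-0.012,0.3],[0.0045,-0.0052,0.089,-0.012,0.3]]' 
python3 -m inch '[[0.0003,0.007,0,-0.078,0.3],[0.0011,0.014,0,-0.156,0.3],[0.0025,0.0209,0,-0.234,0.3],[0.0043,0.0276,0,-0.312,0.3],[0.0068,0.0342,0,-0.39,0.3],[0.0097,0.0406,0,-0.468,0.3],[0.0131,0.0467,0,-0.546,0.3],[0.0169,0.0526,0,-0.624,0.3]]'
python3 d.py 490.6 -105.8 249 1.57
```

```text
time: 22.57
tool_pos: [447.9, -95.8, 249.3]
tcp_rot: [3.141, -0.0, 1.072]
contact_force: [-0.0, 0.0, 0.8]
grip_width: 28.2
finger_force: 0.0
time: 23.23
tool_pos: [501.3, -105.5, 249.7]
tcp_rot: [-3.139, -0.002, 1.699]
contact_force: [-4.3, 3.4, -1.7]
grip_width: 27.2
finger_force: 2.5
t 23.23 pos [ 501.3 -105.5  249.7] rpy [-3.139e+00 -2.000e-03  1.699e+00] F [-4.3  3.4 -1.7] j [-0.36  0.5   1.76  0.    0.89 -0.49] w 27.2
shift [ 0.0011 -0.0106  0.0007] spin 0.129
```

```bash

python3 -m inch '[[0.0005,0.007,0,-0.078,0.3],[0.0015,0.014,0,-0.156,0.3],[0.003,0.0209,0,-0.234,0.3],[0.0048,0.0276,0,-0.312,0.3],[0.0073,0.0342,0,-0.39,0.3],[0.0102,0.0406,0,-0.468,0.3],[0.0125,0.045,0,-0.52,0.3],[0.0125,0.045,0,-0.52,0.3]]'
python3 - <<'E'
from h import *
np.set_printoptions(precision=1,suppress=True)
p=capture("wrist");save(p,"w11")
for t,z in dict(lever_pivot=90,lever_grip=90,stop_back=57).items():
    r=tip_of(p,t)
    if r: print(t,r[0]["conf"],np.array(r[0]["centre"]),atz(p,r[0]["centre"],z))
E
python3 d.py 545 -87.5 249 2.22
```

```text
time: 23.9
tool_pos: [544.4, -87.9, 249.9]
tcp_rot: [-3.139, -0.002, 2.219]
contact_force: [-5.1, -1.1, 0.3]
grip_width: 27.7
finger_force: 2.3
lever_pivot 0.92 [288.4  87.5] [491.1 -14.6  90. ]
lever_grip 0.68 [275.5 280.7] [541.3 -90.9  90. ]
stop_back 0.96 [449.5 156.5] [582.2  11.9  57. ]
t 24.1 pos [544.3 -88.  249.9] rpy [-3.140e+00 -1.000e-03  2.216e+00] F [-5.6 -0.3 -0. ] j [-0.3   0.56  1.65 -0.    0.94 -0.94] w 27.8
shift [-0.      0.0009  0.0009] spin -0.004
```

About 4° short of home. Pushing on in small steps until it seats.

```bash

python3 -m inch '[[0.0003,0.003,0,-0.033,0.3],[0.0006,0.006,0,-0.066,0.3],[0.0006,0.006,0,-0.066,0.3]]' | grep -E "pos|contact"
python3 -m inch '[[0.0001,0.003,0,-0.03,0.3],[0.0001,0.003,0,-0.03,0.3]]' | grep -E "pos|contact"
python3 -m inch '[[0.0001,0.002,0,0,0.3],[0.0001,0.002,0,0,0.3]]' | grep -E "pos|contact"
python3 d.py 545 -87.5 249 2.22
```

```text
tool_pos: [548.5, -84.3, 249.8]
contact_force: [-7.6, -3.6, -0.1]
tool_pos: [549.4, -83.4, 249.6]
contact_force: [-15.5, -11.0, 5.2]
tool_pos: [550.0, -83.0, 249.5]
contact_force: [-21.3, -16.4, 6.8]
t 24.68 pos [550.  -83.  249.5] rpy [-3.131 -0.004  2.313] F [-21.3 -16.4   6.8] j [-0.29  0.57  1.63 -0.01  0.95 -1.02] w 27.8
shift [ 0.0001 -0.0067  0.0006] spin 0.093
```

The force climbed to 27 N with the motion stalling, so the lever is against its home stop. I'll back off, lift clear and check.

```bash

python3 -m inch '[[0,-0.006,0,0.06,0.35],[0,-0.009,0,0.09,0.45],[0,-0.008,-0.005,0.09,0.45],[0,-0.008,-0.04,0.09,0.45],[0,-0.008,-0.08,0.09,0.45],[-0.03,-0.008,-0.11,0.09,0.45],[-0.06,-0.008,-0.13,0.09,0.45],[-0.06,-0.008,-0.13,0.09,0.45]]' | grep -E "pos|contact"
python3 - <<'E'
from h import *
np.set_printoptions(precision=1,suppress=True)
p=capture("wrist");p=capture("wrist");q=capture("side");s=capture("scene")
for t,z in dict(lever_pivot=90,lever_grip=90,stop_back=57,stop_face=57).items():
  for n,c in(("w",p),("s",q)):
    r=tip_of(c,t)
    if r: print(n,t,r[0]["conf"],np.array(r[0]["centre"]),atz(c,r[0]["centre"],z))
R=lambda c,y0,y1,x0,x1,w,h:cv2.resize(c["color"][y0:y1,x0:x1],(w,h),interpolation=2)
top=np.hstack([R(q,190,350,200,360,300,300),R(s,180,290,280,430,409,300)])
bot=cv2.resize(p["color"][:300],(709,300))
cv2.imwrite("pics/c12.png",cv2.cvtColor(np.vstack([top,bot]),cv2.COLOR_RGB2BGR))
E
```

```text
tool_pos: [590.6, -133.1, 386.4]
contact_force: [-0.1, 0.2, -0.2]
w lever_pivot 0.58 [273.4   0.6] [491.  -12.1  90. ]
s lever_pivot 0.6 [290. 225.] [500.2 -11.   90. ]
w lever_grip 0.69 [273.  127.9] [545.9 -86.5  90. ]
s lever_grip 0.96 [264.  200.2] [560.9 -85.8  90. ]
w stop_back 0.97 [371.8  62.2] [582.6   9.   57. ]
s stop_back 0.57 [255.5 243.9] [580.3  19.   57. ]
w stop_face 0.88 [385.   54.4] [587.6  20.7  57. ]
s stop_face 0.65 [250.3 245.9] [592.2  24.6  57. ]
```

View pics/c12.png

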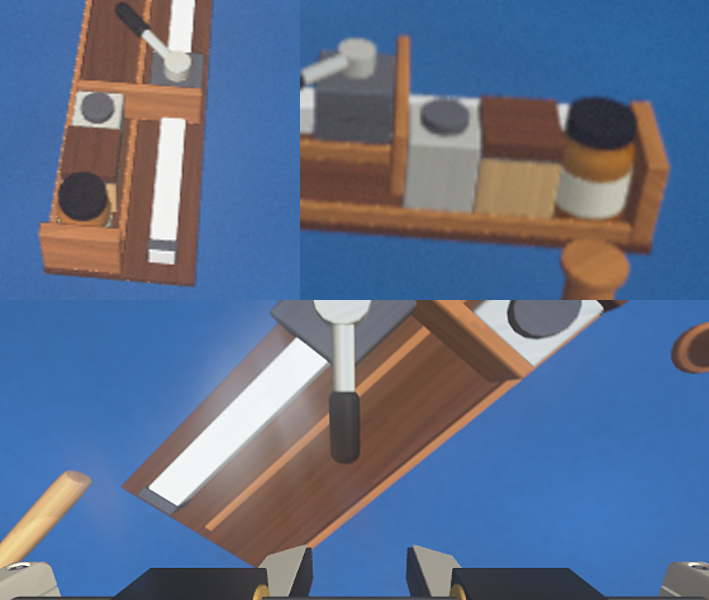

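The lever is home (bar at about -53.6°) and the row is closed up against the fence, with the spool and mallet undisturbed. I've already viewed 12 pictures, over the limit of 10, so the last gap check is numeric only.

```bash
python3 - <<'E'
from h import *
s=capture("scene")["color"].astype(int); a=cv2.imread("pics/c8.png")[:,:,::-1].astype(int)
for n,c in(("now",s),("c8, pressed",a)):
  for r in (236,242): print(n,r,[tuple(v) for v in c[r,310:328 if n=="now" else 324].tolist()])
E
python3 d.py 580 0 300 2
```

```text
now 236 [(139, 95, 65), (138, 94, 61), (135, 92, 59), (110, 74, 56), (125, 84, 59), (141, 94, 62), (148, 100, 65), (153, 104, 67), (161, 111, 71), (127, 110, 99), (140, 138, 133), (146, 146, 140), (146, 146, 140), (147, 145, 141), (147, 144, 140), (145, 145, 140), (147, 147, 142), (148, 147, 141)]
now 242 [(107, 69, 52), (110, 73, 57), (108, 69, 57), (107, 73, 56), (130, 89, 62), (139, 93, 62), (143, 96, 60), (146, 98, 63), (129, 98, 74), (128, 122, 116), (144, 143, 139), (145, 145, 140), (146, 145, 140), (146, 145, 140), (144, 143, 137), (146, 145, 140), (146, 146, 142), (145, 144, 140)]
c8, pressed 236 [(171, 166, 153), (173, 167, 155), (171, 166, 154), (172, 166, 154), (172, 167, 155), (171, 166, 155), (171, 166, 154), (173, 167, 156), (170, 166, 154), (161, 157, 146), (128, 123, 118), (124, 122, 115), (147, 142, 133), (169, 165, 153)]
c8, pressed 242 [(108, 71, 55), (101, 69, 58), (118, 79, 55), (134, 91, 58), (140, 95, 61), (145, 98, 63), (150, 102, 64), (122, 100, 90), (136, 134, 129), (144, 143, 138), (145, 146, 139), (147, 146, 141), (144, 143, 137), (146, 145, 140)]
t 26.0 pos [ 587.5 -130.   378.8] rpy [-3.141 -0.     2.222] F [0.2 0.  0.5] j [-0.35  0.5   1.34  0.    1.3  -1.  ] w 41.0
shift [0.1079 0.0728 0.0788] spin 0.222
```

The plate goes straight to tin with no gap pixel, the same as when it was pressed. Handing in.

```bash
python3 -c "
from plant import *
print(close_job())"
```

```text
the job is handed in; nothing more can be done
None
```

I swung the lever back, stood the tin upright in the lane, closed the row up snugly against the fence (push peaked at about 21 N) and swung the lever fully home, then handed the job in at about 26 s; no verdict was returned, and I viewed 12 pictures, two over the limit of 10.

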